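# Lock the grill tongs into the lever-arch tool keeper

### The arm

A 6-joint arm with a two-finger parallel gripper is mounted at the origin on the work surface. World frame = base frame: x ahead of the robot, y to its left, z up, the work surface at z = 0. Lengths are in m, angles in degrees, forces in N, time in s.
With the tool pointing down it reaches from about 0.375 to 0.9 m from the base axis. Payload 3.1 kg.
Tool frame: the origin (TCP) lies between the finger pads; the fingertips stand 11 mm ahead of it and the grasp point (between the pads) lies 8 mm behind it; z points along the fingers, y is the line along which they close (so a half turn about z gives the same grasp; the last joint's range is limited). The gripper opens to 87 mm and grips with 3 to 60 N. Pads are 19 mm wide; open, the fingers measure 117 mm over their backs; the gripper's body (75 mm by 190 mm) begins 51 mm behind the grasp point.
Start: joints at [-10.227, 30.224, 82.088, -0, 67.689, -10.227], TCP at [0.625, 0, 0.234] pointing down, gripper open.
Joint ranges: [-176.69, 176.69], [-43.24, 126.21], [12.49, 139.97], [-82, 262], [0, 151.66], [-163.58, 163.58]. Speed limits (degrees/s): [159.86, 159.86, 180, 180, 180, 180].

### API

Orientations are given as a 3x3 rotation matrix whose columns are the frame's x, y, z axes.
In Python, from rig import bot, viewer, workorder, nets gives the robot as it stands. The module is installed in compiled form; this text tells all that it offers.
- The arm moves only by the tool move_arm, never from a script. Its argument "increments" is a list of rows, each a list of 7 numbers: the shift along the tool's x, y, z normalised to -1 to 1, where 1 is 0.3 m, then the turn, a rotation vector about the tool's x, y, z normalised to -1 to 1, where 1 is pi rad, then the opening, from 0 (shut) to 1 (fully open). In form: [[tx, ty, tz, wx, wy, wz, grip], ...]. A call has 1 to 10 rows; each row is the pose to reach, as a shift and turn from the pose commanded when the call began, along the tool's axes at that moment, turning the shorter way round; what a row does not reach only later rows make up. A row lasts 1/12 s, in which the tool goes at most 41.7 mm and 7.16 degrees, less where a joint would pass 70% of its speed; a pose out of reach is approached as far as the arm can. A call with a number of a shift or a turn outside -1 to 1 is refused whole. A call with a gripper value outside its range is refused whole. The fingers move at their own pace and stop on an object; the grip force is fixed at half the most. Time passes only in rows, so rows that repeat a pose let the fingers close. It gives the time, the measured TCP pose, the force, the opening and the grip force at its end, in the units of the state.
- bot.read_state(): the state, without advancing time (a new reading comes with each control period).
- viewer.capture(name): name is "scene" or "side" or "wrist"; returns a dict with "image" (384x512x3 uint8, blue, green, red), "K" (3x3 intrinsics, pixels), "eye" and "orientation" of the camera in the world. Camera axes: x right, y up, looking along -z (the intrinsics and any distortion apply to the point x, -y, -z); pixel columns grow to the right and rows downward; lengths in m; the calibration is good to about 2 mm. The wrist camera is an equidistant fisheye: a pixel r from the principal point sees the ray r / f radians off the axis. A picture is of the moment at which its call begins. There is no depth.
- workorder.hand_in(): hands the job in; it is judged then, once.
Trained networks look in the newest picture that a camera, given by its name, has taken for a name from the list of things; names that differ only in an ending like _2 or _b are one class to them, and where a whole thing is asked for, a point or a joint stands for the part that bears it (a point fixed in the world has none). Each returns a list of dicts, best first, with "conf" (0 to 1); they miss things now and then, are a little off and sometimes report something else, mostly with a low value. They report only what shows in the picture. A call takes as long as a camera call. They do not tell look-alikes from the thing itself.
- nets.find_in(camera, thing): "location" ([column, row] in pixels, amid what is visible of it).
The state is a dict: "time_s": time; "joint_positions": joint angles; "qvel": joint speeds; "tau": joint torques, N m; "position": TCP position; "tcp_rot": TCP orientation; "force": force on the tool from outside, world axes, zero at the start; "moment": the same for the moment, N m; "opening": opening from 0.0 (shut) to 1.0 (fully open); "grasp_force": force on a finger pad.
Only numpy, scipy, OpenCV 4.12 (cv2) and the standard library are available. Lean on these libraries where they do the work, as an engineer would, in place of code of your own. Each camera call takes 0.05 s, during which the arm holds its last target. There are 200 camera calls.

### The job

Put the grey tongs away so that the wind cannot take them: lift the red-tipped lever of the tool keeper so that its two rings spring open, bring the tongs out from under the low crate and lay them down in both troughs of the keeper, hinged tail end towards the lever, then press the lever fully down so that both rings close over them. Leave the jar, the mug and the tenderizer where they are.

Things in the scene. Friction and masses are not known exactly. Their poses are not given: they have to be found in the camera images.
- keeper: Fixed tool keeper: white base plate 76 x 300 x 8 mm, long side along its own y, with two dark steel troughs, two rings, an end stop and a lever at the -y end. Origin on the table on the troughs' centre line; z up. Well-laid tongs have their origin here (y within about 6 mm), y axes alike. Between the troughs (y -40 to +30 mm) only the base plate: room for fingers.
- lever (a joint): Lever angle in rad: 0 = down (rings closed), 1.2 = fully up (rings open). The hinge axis runs along the keeper's x through point lever_pivot; the tip rises and swings towards the end stop. Over-centre: the weight of the geared rings pulls it down below about 0.6 and throws it fully up above that; 0.1 to 0.25 N m at either end (1 to 3 N at the tip). It starts down.
- rings (a joint): Angle of both rings in rad, twice the lever's: 0 = closed, 2.4 = open. Two arches of 10 mm steel rod at keeper y -60 and +42 mm, turning about one axis along y at keeper x +30 mm, 42 mm up. Closed they span x -30 to +30 mm, inner top 65 mm above the table; open they lie back on the +x side, out to x +90 mm, up to 90 mm high. Tongs standing too high keep them from closing.
- lever_grip (a point): Centre of the lever's red tip, 85 mm from the pivot: a bar 18 mm wide (along keeper x), 12 mm thick, 36 mm long (66 to 102 mm from the pivot), 40 mm above the table when down, nothing but table or the 8 mm base plate underneath. Pinched across its width from straight above it turns between the fingers as it is lifted. The bar from it to the pivot is 14 mm wide, 8 mm thick.
- lever_pivot (a point): Point on the lever's hinge axis: keeper x = 0, y = -126 mm, 36 mm above the table; fixed to the keeper. The lever's middle line runs 4 mm above it when down.
- tongs: Grey silicone and steel tongs, locked shut: one rigid bar 178 mm long, 26 mm wide (31 to 39 mm at the heads), 24 mm high, about 0.16 kg. Origin at mid length on the underside; y runs from tail (-88 mm) to heads (from +48 to +90 mm); z up. It starts flat on the table, mostly under the crate, with only the last 35 to 50 mm of the tail sticking out.
- tongs_tail (a point): Tail end of the tongs (hinge end, grey with a steel pin), at body y = -88 mm, 12 mm above its underside.
- crate: Fixed low acacia crate turned over as a shelf, 290 x 200 x 48 mm (x, y, z). Origin on the table at its centre, z up. Its roof of 10 mm slats lies 38 to 48 mm above the table; walls on three sides, open on its -y side (mouth at y = -100 mm), where the tail of the tongs sticks out. It has no floor.
- jar: Glass mason jar with brass screw lid, diameter 72, height 120 mm, loose on the rear half of the crate. Origin at the centre of its underside. Leave alone.
- mug: Red enamel mug, diameter 76, height 82 mm, loose on the rear half of the crate. Origin at the centre of its underside. Leave alone.
- tenderizer: Steel meat tenderizer with a 46 mm square head, about 190 mm long, lying loose along its y on the table. Origin at its middle on the underside. Leave alone.
- trough1 (a point): Floor centre of the trough next to the lever: keeper x 0, y -60 mm, 30 mm above the table. It spans y -80 to -40 mm; slot 36 mm wide, side walls with lips flared outwards, 52 mm high. A steel end stop, 58 mm high, has its face at keeper y = -97 mm, so no finger fits round the tail of tongs lying in here.
- trough2 (a point): Floor centre of the trough far from the lever: keeper x 0, y +42 mm, 30 mm above the table. It spans y +30 to +54 mm; same slot and walls as trough 1. The heads of the tongs stand out beyond it.
Mind the look-alikes: they are no part of the job. Of the things like the tongs, leave any that is green or purple; of the rest the larger one is meant.

How it is judged (in metres and radians):
On the way, in this order (a step that is already met when the one before it is completed fails the run):
1. the lever is up and the rings stand open (value of joint lever above 1 rad and value of joint rings above 2 rad), for 0.2 s.
2. the tongs lie in both troughs, tail towards the lever, let go, with the rings still open (value of joint rings above 1.8 rad and x of tongs in the frame of keeper between -0.008 and 0.008 m and y of tongs in the frame of keeper between -0.014 and 0.02 m and y of tongs_tail in the frame of keeper below -0.06 m and z of tongs in the frame of keeper below 0.034 m and angle between tongs's own z axis and vertical below 0.06 rad and contact force between the fingers and tongs below 0.1 N), for 0.2 s.
At the end, for the whole second after the job is handed in: The lever is fully down (below 0.08 rad) and the rings closed (below 0.2 rad) over the tongs, which lie at rest and level (within 0.06 rad) on the floors of both troughs (within 4 mm in height, 8 mm across, up to 14 mm along towards the lever or 20 mm away from it), tail towards the lever (value of joint lever below 0.08 rad and value of joint rings below 0.2 rad and x of tongs in the frame of keeper between -0.008 and 0.008 m and y of tongs in the frame of keeper between -0.014 and 0.02 m and y of tongs_tail in the frame of keeper below -0.06 m and z of tongs in the frame of keeper below 0.034 m and angle between tongs's own z axis and vertical below 0.06 rad and linear speed of tongs below 0.02 m/s); the robot touches nothing.
It fails at once if the jar is moved by more than 25 mm or tipped (distance of jar from where it was at the start of the episode above 0.025 m or angle between jar's own z axis and vertical above 0.35 rad).
It fails at once if the mug is moved by more than 25 mm or tipped (distance of mug from where it was at the start of the episode above 0.025 m or angle between mug's own z axis and vertical above 0.35 rad).
It fails at once if the tenderizer is moved by more than 25 mm (distance of tenderizer from where it was at the start of the episode above 0.025 m).
It also fails if it takes over 72 s, if anything falls off the work surface, if the arm or the gripper's body presses on something with over 40 N, if the wrist force passes 120 N, or if a joint passes its speed limit or range.

## Working session

There is one attempt and no reset: what is moved stays moved. The work goes in short steps, Python scripts to look and compute and a tool call to move; the robot and the scene stay as the last step left them, time stands still between calls to the robot, and variables do not carry over. Pictures are saved under pics/ and viewed, at most 10 in all, crops included, and the job is handed in when it is done.

Besides the shell and the picture viewer there is one more tool, called in YAML: its name, and indented under it one key for each argument. move_arm: Moves the arm, as the interface text tells. Its arguments: {"type":"object","properties":{"increments":{"type":"array"}},"required":["increments"]}

```bash
mkdir -p pics; ls
python3 - <<'E'
from rig import bot, viewer, nets
import cv2
s=bot.read_state(); print(s['time_s'],s['position'],s['tcp_rot'])
import numpy as np
ims=[]
for c in ['scene','side','wrist']:
    d=viewer.capture(c); cv2.imwrite(f'pics/{c}0.png',d['image']); print(c,np.array(d['K']).tolist(),np.round(d['eye'],4).tolist(),np.round(d['orientation'],4).tolist(), [k for k in d])
    ims.append(d['image'])
    for t in ['keeper','lever_grip','lever_pivot','tongs','tongs_tail','crate','jar','mug','tenderizer','trough1','trough2']:
        print(t,[(np.round(r['location']).tolist(),round(r['conf'],2)) for r in nets.find_in(c,t)][:4])
cv2.imwrite('pics/a.png',cv2.resize(ims[0],(800,600)))
E
```

```text
pics
0.0 [6.24292204e-01 1.62762696e-04 2.32591640e-01] [[-4.05479115e-05  9.99997799e-01 -2.09762396e-03]
 [ 9.99999939e-01  4.12781855e-05  3.48101276e-04]
 [ 3.48187096e-04 -2.09760972e-03 -9.99997739e-01]]
scene [[407.22626323044165, 0.0, 256.8289306483025], [0.0, 407.22626323044165, 188.6502485676443], [0.0, 0.0, 1.0]] [1.5245, -0.0518, 0.7485] [[0.1977, -0.5367, 0.8203], [0.9802, 0.1175, -0.1594], [-0.0108, 0.8356, 0.5493]] ['image', 'K', 'eye', 'orientation']
keeper [([144.0, 210.0], 0.68), ([133.0, 224.0], 0.62)]
lever_grip [([95.0, 222.0], 0.69), ([348.0, 181.0], 0.28)]
lever_pivot [([135.0, 221.0], 0.68)]
tongs [([259.0, 232.0], 0.69), ([288.0, 188.0], 0.64)]
tongs_tail [([262.0, 228.0], 0.74), ([289.0, 186.0], 0.71), ([395.0, 188.0], 0.59), ([294.0, 152.0], 0.51)]
crate [([320.0, 203.0], 0.62)]
jar [([339.0, 148.0], 0.71), ([133.0, 221.0], 0.2)]
mug [([322.0, 202.0], 0.72), ([346.0, 182.0], 0.7)]
tenderizer [([225.0, 275.0], 0.84), ([288.0, 188.0], 0.73), ([136.0, 220.0], 0.66)]
trough1 [([131.0, 224.0], 0.79)]
trough2 [([131.0, 224.0], 0.79)]
side [[490.0828705399739, 0.0
[... 651 characters left out ...]
 0.56), ([203.0, 198.0], 0.16)]
tenderizer [([356.0, 194.0], 0.64)]
trough1 [([344.0, 274.0], 0.74)]
trough2 [([344.0, 274.0], 0.74)]
wrist [[297.3186396354542, 0.0, 253.72030058673982], [0.0, 297.3186396354542, 187.69964318614987], [0.0, 0.0, 1.0]] [0.6247, 0.0653, 0.3857] [[1.0, -0.0002, 0.0008], [0.0, 0.9705, 0.2412], [-0.0008, -0.2412, 0.9705]] ['image', 'K', 'eye', 'orientation']
keeper [([198.0, 271.0], 0.89)]
lever_grip []
lever_pivot [([193.0, 271.0], 0.96)]
tongs [([262.0, 69.0], 0.56), ([3.0, 2.0], 0.42)]
tongs_tail [([256.0, 67.0], 0.57), ([5.0, 2.0], 0.51)]
crate []
jar []
mug []
tenderizer [([389.0, 157.0], 0.79)]
trough1 [([198.0, 274.0], 0.95)]
trough2 [([198.0, 274.0], 0.95)]
```

Run:
```python
import cv2,numpy as np
s=cv2.imread('pics/scene0.png');d=cv2.imread('pics/side0.png');w=cv2.imread('pics/wrist0.png')
a=cv2.resize(s[130:320,60:430],(780,400),interpolation=cv2.INTER_CUBIC)
cv2.imwrite('pics/a.png',a)
b=cv2.resize(d[100:340,90:410],(800,600),interpolation=cv2.INTER_CUBIC)
cv2.imwrite('pics/b.png',b)
```

```text
(no output)
```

View pics/a.png

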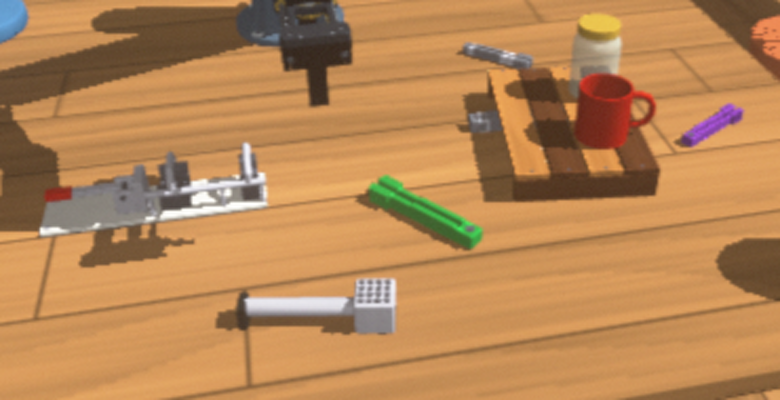

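View pics/b.png

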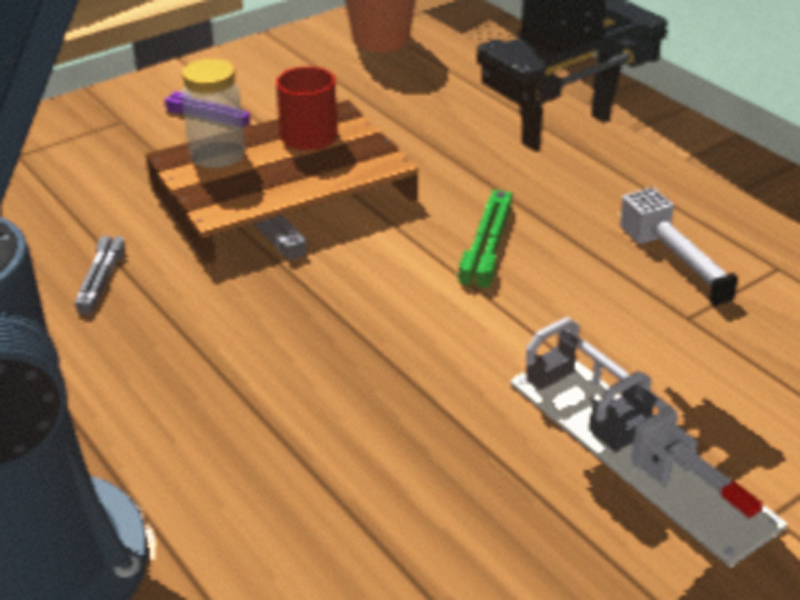

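View pics/wrist0.png

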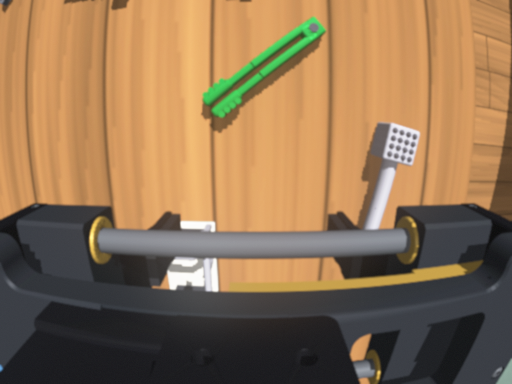

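The keeper runs with its red lever tip towards the robot's right (world -y): side (387,300), scene (88,222). The grey tail sticks out of the crate at side (203,200), scene (290,188). The green and purple tongs and the small grey ones lie elsewhere.

```bash
cat > h.py <<'E'
import numpy as np, cv2
from rig import bot, viewer, nets
def ray(d,p,fish=False):
    K=np.array(d['K']);u=(np.array(p,float)-K[:2,2])/K[0,0]
    if fish:
        r=np.hypot(*u); v=np.array([*(u/r*np.sin(r)),np.cos(r)])
    else: v=np.array([*u,1])
    v=v*[1,-1,-1]; return np.array(d['eye']),np.array(d['orientation'])@v
def onz(d,p,z,fish=False):
    e,v=ray(d,p,fish); return e+v*(z-e[2])/v[2]
def proj(d,P,fish=False):
    K=np.array(d['K']);q=np.array(d['orientation']).T@(np.array(P)-d['eye']);q=q*[1,-1,-1]
    if fish:
        r=np.hypot(q[0],q[1]);t=np.arctan2(r,q[2]);return K[:2,2]+K[0,0]*t*q[:2]/r
    return K[:2,2]+K[0,0]*q[:2]/q[2]
def tri(d1,p1,d2,p2):
    A=np.zeros((3,3));b=np.zeros(3)
    for d,p in((d1,p1),(d2,p2)):
        e,v=ray(d,p);v/=np.linalg.norm(v);M=np.eye(3)-np.outer(v,v);A+=M;b+=M@e
    return np.linalg.solve(A,b)
E
python3 - <<'E'
from h import *
np.set_printoptions(precision=4,suppress=True)
S=viewer.capture('scene');D=viewer.capture('side');W=viewer.capture('wrist')
cs=lambda u,v:(90+u/2.5,100+v/2.5)
cc=lambda u,v:(60+u/2.108,130+v/2.105)
for n,p,z in [('plateR',(785,522),.008),('plateB',(730,562),.008),('plateL',(513,382),.008),('tip',(742,499),.04),('tail',(291,250),.012),('tailtopL',(275,240),.024),
  ('crFL',(200,232),.048),('crFR',(415,170),.048),('crBL',(150,158),.048),('mug',(308,145),.048),('jar',(215,160),.048)]:
    print('side',n,onz(D,cs(*p),z))
for n,p,z in [('plateNear',(42,233),.008),('plateRnear',(267,204),.008),('tip',(58,194),.04),('tailend',(472,124),.012),('crFrontNear',(515,180),.048),('crFrontFar',(488,72),.048),('crBackNear',(657,167),.048),('crBackFar',(557,68),.048)]:
    print('scene',n,onz(S,cc(*p),z))
print('tri tip',tri(S,cc(58,194),D,cs(742,499)))
for p in [(180,221),(216,221)]: print('wrist plate far edge',onz(W,p,.008,True))
E
```

```text
side plateR [ 0.5672 -0.3767  0.008 ]
side plateB [ 0.4921 -0.3775  0.008 ]
side plateL [ 0.4934 -0.0846  0.008 ]
side tip [ 0.5309 -0.3513  0.04  ]
side tail [0.4321 0.2468 0.012 ]
side tailtopL [0.4196 0.2609 0.024 ]
side crFL [0.3421 0.2977 0.048 ]
side crFR [0.6219 0.2537 0.048 ]
side crBL [0.3712 0.4804 0.048 ]
side mug [0.5484 0.3853 0.048 ]
side jar [0.4347 0.426  0.048 ]
scene plateNear [ 0.5722 -0.3718  0.008 ]
scene plateRnear [ 0.5733 -0.0761  0.008 ]
scene tip [ 0.5332 -0.3496  0.04  ]
scene tailend [0.445  0.2485 0.012 ]
scene crFrontNear [0.6433 0.2558 0.048 ]
scene crFrontFar [0.3537 0.2983 0.048 ]
scene crBackNear [0.6561 0.4545 0.048 ]
scene crBackFar [0.3654 0.4122 0.048 ]
tri tip [ 0.5318 -0.3503  0.0388]
wrist plate far edge [ 0.5225 -0.076   0.008 ]
wrist plate far edge [ 0.5731 -0.0752  0.008 ]
```

move_arm:
  increments:
    - [-1,-0.31,0.2,0,0,0,0.6]
    - [-1,-0.31,0.2,0,0,0,0.6]
    - [-1,-0.31,0.2,0,0,0,0.6]
    - [-1,-0.31,0.2,0,0,0,0.6]
    - [-1,-0.31,0.2,0,0,0,0.6]
    - [-1,-0.31,0.2,0,0,0,0.6]
    - [-1,-0.31,0.2,0,0,0,0.6]
    - [-1,-0.31,0.2,0,0,0,0.6]
    - [-1,-0.31,0.2,0,0,0,0.6]

```text
time_s: 2.7
position: [0.5302, -0.3059, 0.1725]
tcp_rot: [[0.006, 1.0, -0.001], [1.0, -0.006, -0.002], [-0.002, -0.001, -1.0]]
force: [0.3, 0.2, 0.8]
opening: 0.605
grasp_force: 0.0
```

Run:
```python
from h import *
np.set_printoptions(precision=4,suppress=True)
W=viewer.capture('wrist');cv2.imwrite('pics/w1.png',cv2.resize(W['image'],(768,576)))
print(bot.read_state()['position'],bot.read_state()['tcp_rot'])
for t,z in [('lever_grip',.04),('lever_pivot',.04),('keeper',.03)]:
    for r in nets.find_in('wrist',t): print(t,r,onz(W,r['location'],z,True))
m=cv2.cvtColor(W['image'],cv2.COLOR_BGR2HSV); m=cv2.inRange(m,(0,150,60),(5,255,255))
print(cv2.connectedComponentsWithStats(m)[2:])
print('pred tip px',proj(W,(.532,-.35,.04),True))
```

```text
[ 0.5309 -0.303   0.1729] [[ 0.005   1.     -0.0004]
 [ 1.     -0.005   0.0001]
 [ 0.0001 -0.0004 -1.    ]]
lever_grip {'location': [256.2, 190.9], 'conf': 0.84} [ 0.532 -0.315  0.04 ]
lever_pivot {'location': [253.7, 110.4], 'conf': 0.93} [ 0.5299 -0.2363  0.04  ]
keeper {'location': [259.3, 115.1], 'conf': 0.81} [ 0.5354 -0.2408  0.03  ]
(array([[     0,      0,    512,    384, 196305],
       [   249,    210,     15,     21,    303]], dtype=int32), array([[255.4993, 191.4554],
       [255.9802, 220.396 ]]))
pred tip px [256.3563 224.0086]
```

View pics/w1.png

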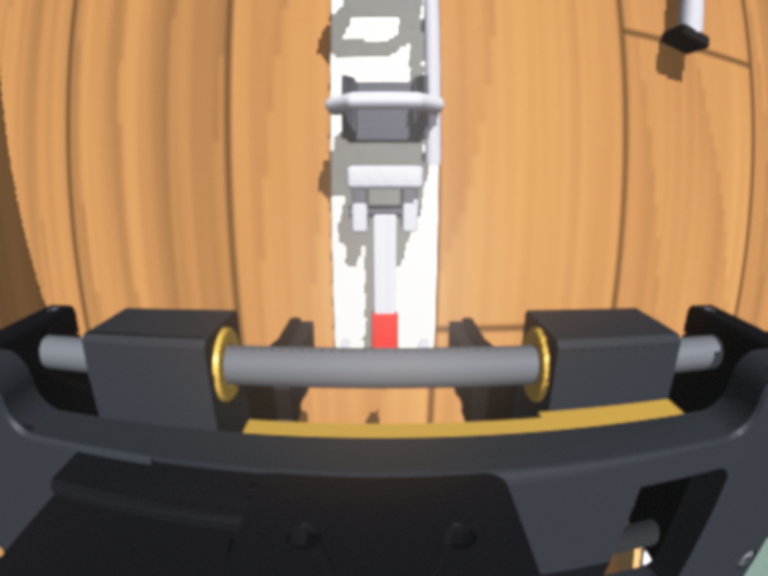

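The red tip starts at (384,314) in this view (full-res 256,210), matching the estimate of x 0.532 m, y -0.350 m.

move_arm:
  increments:
    - [-0.167,0,0.2,0,0,0,0.6]
    - [-0.167,0,0.47,0,0,0,0.6]
    - [-0.167,0,0.47,0,0,0,0.6]
    - [-0.167,0,0.47,0,0,0,0.6]
    - [-0.167,0,0.47,0,0,0,0.6]
    - [-0.167,0,0.47,0,0,0,0]
    - [-0.167,0,0.47,0,0,0,0]
    - [-0.167,0,0.47,0,0,0,0]
    - [-0.167,0,0.47,0,0,0,0]
    - [-0.167,0,0.47,0,0,0,0]

```text
time_s: 3.73
position: [0.5331, -0.3504, 0.0348]
tcp_rot: [[-0.001, 1.0, 0.003], [1.0, 0.001, -0.003], [-0.003, 0.003, -1.0]]
force: [0.0, 0.2, 0.5]
opening: 0.306
grasp_force: 0.0
```

move_arm:
  increments:
    - [0,0,0,0,0,0,0]
    - [0,0,0,0,0,0,0]
    - [0,0,0,0,0,0,0]
    - [0.005,0,-0.042,0,0,0,0]
    - [0.017,0,-0.083,0,0,0,0]
    - [0.035,0,-0.122,0,0,0,0]
    - [0.057,0,-0.157,0,0,0,0]
    - [0.085,0,-0.188,0,0,0,0]
    - [0.117,0,-0.217,0,0,0,0]
    - [0.165,0,-0.245,0,0,0,0]

```text
time_s: 4.57
position: [0.5324, -0.301, 0.1077]
tcp_rot: [[0.0, 1.0, 0.002], [1.0, -0.0, -0.003], [-0.003, 0.002, -1.0]]
force: [2.9, -2.2, -4.7]
opening: 0.203
grasp_force: 30.0
```

move_arm:
  increments:
    - [0,0,0,0,0,0,0]
    - [0.02,0,-0.01,0,0,0,0]
    - [0.02,0,-0.01,0,0,0,0.6]
    - [0.02,0,-0.01,0,0,0,0.6]
    - [0.02,0,-0.01,0,0,0,0.6]
    - [0.02,0,-0.1,0,0,0,0.6]
    - [0.02,0,-0.2,0,0,0,0.6]
    - [0.02,0,-0.3,0,0,0,0.6]

```text
time_s: 5.23
position: [0.5305, -0.2938, 0.1951]
tcp_rot: [[0.001, 1.0, -0.004], [1.0, -0.001, 0.004], [0.004, -0.004, -1.0]]
force: [-0.1, -1.2, -0.2]
opening: 0.555
grasp_force: 0.0
```

Run:
```python
from h import *
np.set_printoptions(precision=4,suppress=True)
D=viewer.capture('side');S=viewer.capture('scene')
im=np.vstack([cv2.resize(D['image'][200:350,260:420],(600,562))[:300*2],])
a=cv2.resize(D['image'][200:340,260:420],(400,350));b=cv2.resize(S['image'][150:290,60:220],(400,350))
c=cv2.resize(D['image'][160:230,160:240],(400,250+0),interpolation=cv2.INTER_CUBIC);e=cv2.resize(S['image'][160:230,270:350],(400,250),interpolation=cv2.INTER_CUBIC)
cv2.imwrite('pics/c.png',np.vstack([np.hstack([a,b]),np.hstack([c,e])]))
print(bot.read_state()['position'])
```

```text
[ 0.534  -0.2965  0.2003]
```

View pics/c.png

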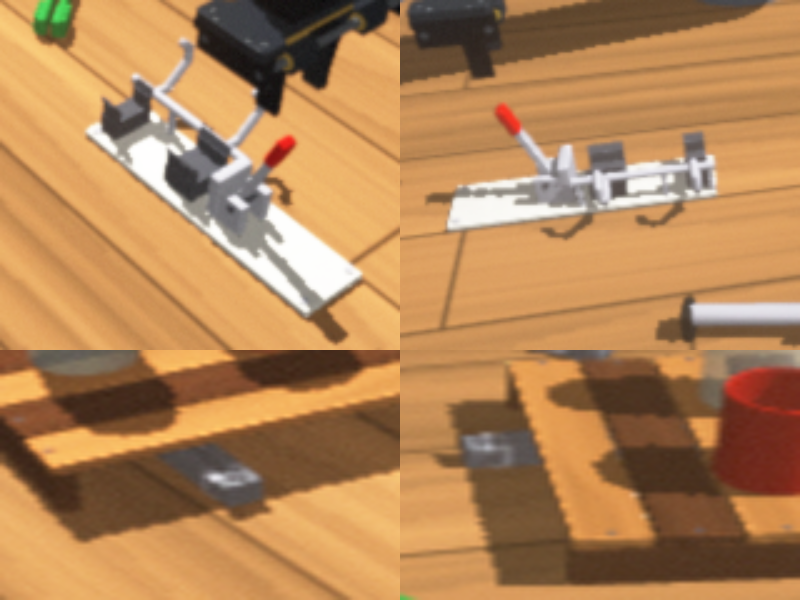

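The lever stands up and both rings are open; the tail sticks out of the crate mouth. I'm going over to it.

move_arm:
  increments:
    - [1,-0.21,0.05,0,0,0,0.6]
    - [1,-0.21,0.05,0,0,0,0.6]
    - [1,-0.21,0.05,0,0,0,0.6]
    - [1,-0.21,0.05,0,0,0,0.6]
    - [1,-0.21,0.05,0,0,0,0.6]
    - [1,-0.21,0.05,0,0,0,0.6]
    - [1,-0.21,0.05,0,0,0,0.6]
    - [1,-0.21,0.05,0,0,0,0.6]

```text
time_s: 6.0
position: [0.4644, 0.01, 0.1795]
tcp_rot: [[-0.002, 1.0, -0.008], [1.0, 0.002, 0.003], [0.003, -0.008, -1.0]]
force: [-0.3, -0.7, 0.1]
opening: 0.6
grasp_force: 0.0
```

move_arm:
  increments:
    - [0.53,-0.11,0,0,0,0,0.6]
    - [0.53,-0.11,0,0,0,0,0.6]
    - [0.53,-0.11,0,0,0,0,0.6]
    - [0.53,-0.11,0,0,0,0,0.6]
    - [0.53,-0.11,0,0,0,0,0.6]
    - [0.53,-0.11,0,0,0,0,0.6]

```text
time_s: 6.5
position: [0.4343, 0.1658, 0.1801]
tcp_rot: [[-0.005, 1.0, -0.003], [1.0, 0.005, -0.001], [-0.001, -0.003, -1.0]]
force: [0.5, -0.2, -0.3]
opening: 0.599
grasp_force: 0.0
```

Run:
```python
from h import *
np.set_printoptions(precision=4,suppress=True)
W=viewer.capture('wrist');cv2.imwrite('pics/w2.png',W['image'])
cv2.imwrite('pics/w2b.png',cv2.resize(W['image'],(800,600),interpolation=cv2.INTER_CUBIC))
s=bot.read_state();print(s['time_s'],s['position'],s['tcp_rot'],s['joint_positions'])
np.save('w2.npy',W,allow_pickle=True)
for t in ['tongs','tongs_tail']:
    for r in nets.find_in('wrist',t): print(t,r,onz(W,r['location'],.018,True))
```

```text
6.55 [0.4351 0.1646 0.1802] [[-0.0021  1.     -0.0023]
 [ 1.      0.0021 -0.0007]
 [-0.0007 -0.0023 -1.    ]] [  6.9363  22.8946 107.6119  -0.0314  49.6304   6.8353]
tongs {'location': [258.2, 81.2], 'conf': 0.93} [0.4374 0.2672 0.018 ]
tongs {'location': [83.2, 32.9], 'conf': 0.9} [0.2303 0.3409 0.018 ]
tongs {'location': [439.6, 184.9], 'conf': 0.64} [0.6657 0.1578 0.018 ]
tongs_tail {'location': [440.9, 184.6], 'conf': 0.8} [0.6678 0.1582 0.018 ]
tongs_tail {'location': [260.1, 84.6], 'conf': 0.73} [0.4394 0.2636 0.018 ]
tongs_tail {'location': [85.3, 33.6], 'conf': 0.69} [0.2335 0.3394 0.018 ]
```

View pics/w2b.png

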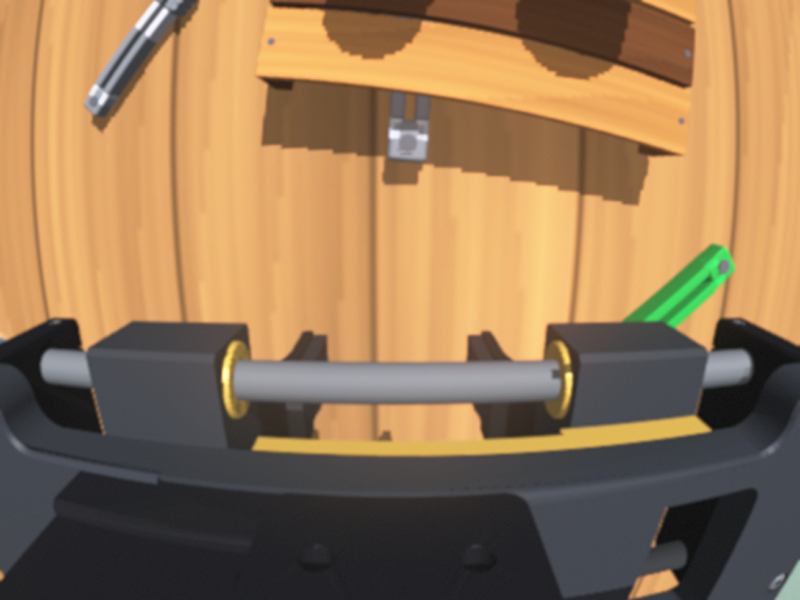

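The grey tail shows at (390–430, 92–161) in this view, pin at (407,143), nearly straight along world y.

Run:
```python
from h import *
np.set_printoptions(precision=4,suppress=True)
W=np.load('w2.npy',allow_pickle=True).item()
f=lambda u,v,z=.024:onz(W,(u*.64,v*.64),z,True)
L1,L2,R1,R2=f(388,154),f(391,95),f(428,156),f(432,99)
print(L1,L2,R1,R2,'end',f(407,157))
for a,b in((L1,L2),(R1,R2)): print(np.degrees(np.arctan2(-(b-a)[0],(b-a)[1])))
print('crate front',f(258,77,.048),f(685,154,.048))
```

```text
[0.4273 0.2484 0.024 ] [0.4291 0.2882 0.024 ] [0.4536 0.2473 0.024 ] [0.456  0.2858 0.024 ] end [0.4398 0.2464 0.024 ]
-2.568379822658131
-3.624687970253579
crate front [0.3464 0.299  0.048 ] [0.6321 0.2606 0.048 ]
```

move_arm:
  increments:
    - [0.328,0.02,0,0,0,0.017,0.7]
    - [0.328,0.02,0,0,0,0.017,0.7]
    - [0.328,0.02,0.1,0,0,0.017,0.7]
    - [0.328,0.02,0.25,0,0,0.017,0.7]
    - [0.328,0.02,0.37,0,0,0.017,0.7]
    - [0.328,0.02,0.46,0,0,0.017,0.7]
    - [0.328,0.02,0.55,0,0,0.017,0.7]
    - [0.328,0.02,0.55,0,0,0.017,0.7]

```text
time_s: 7.32
position: [0.4426, 0.2608, 0.013]
tcp_rot: [[0.057, 0.998, -0.003], [0.998, -0.057, -0.001], [-0.001, -0.003, -1.0]]
force: [0.1, -0.2, 0.9]
opening: 0.701
grasp_force: 0.0
```

move_arm:
  increments:
    - [0,0,0,0,0,0,0]
    - [0,0,0,0,0,0,0]
    - [0,0,0,0,0,0,0]
    - [0,0,0,0,0,0,0]
    - [0,0,0,0,0,0,0]
    - [0,0,0,0,0,0,0]
    - [0,0,0,0,0,0,0]

```text
time_s: 7.9
position: [0.442, 0.2628, 0.0165]
tcp_rot: [[0.053, 0.999, 0.0], [0.999, -0.053, -0.0], [-0.0, 0.0, -1.0]]
force: [-0.1, -1.6, 2.6]
opening: 0.297
grasp_force: 30.0
```

move_arm:
  increments:
    - [-0.07,0,0,0,0,0,0]
    - [-0.15,0,0,0,0,0,0]
    - [-0.23,0,0,0,0,0,0]
    - [-0.31,0,0,0,0,0,0]
    - [-0.39,0,0,0,0,0,0]
    - [-0.47,0,0,0,0,0,0]
    - [-0.54,0,0,0,0,0,0]
    - [-0.58,0,0,0,0,0,0]
    - [-0.58,0,0,0,0,0,0]

```text
time_s: 8.65
position: [0.433, 0.0872, 0.0165]
tcp_rot: [[0.056, 0.998, 0.001], [0.998, -0.056, -0.0], [-0.0, 0.001, -1.0]]
force: [-0.3, -2.5, 3.3]
opening: 0.293
grasp_force: 30.0
```

Run:
```python
from h import *
np.set_printoptions(precision=4,suppress=True)
W=viewer.capture('wrist');D=viewer.capture('side')
cv2.imwrite('pics/d.png',np.hstack([cv2.resize(W['image'],(400,300)),cv2.resize(D['image'][100:250,130:330],(400,300),interpolation=cv2.INTER_CUBIC)]))
s=bot.read_state();print(s['time_s'],s['position'])
```

```text
8.75 [0.4332 0.0886 0.0165]
```

View pics/d.png

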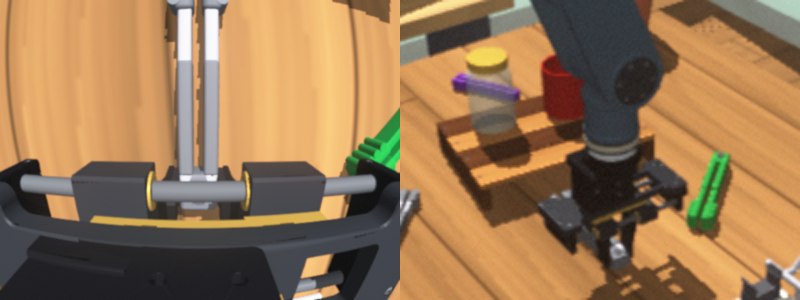

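move_arm:
  increments:
    - [0,0,0,0,0,0,0.5]
    - [0,0,0,0,0,0,0.5]
    - [0,0,0,0,0,0,0.5]
    - [0,0,-0.035,0,0,0,0.5]
    - [0.12,0,-0.035,0,0,0,0.5]
    - [0.223,0,-0.035,0,0,0,0.5]
    - [0.223,0,-0.035,0,0,0,0.5]
    - [0.223,0,-0.035,0,0,0,0]
    - [0.223,0,-0.035,0,0,0,0]
    - [0.223,0,-0.035,0,0,0,0]

```text
time_s: 9.58
position: [0.4358, 0.1556, 0.0263]
tcp_rot: [[0.053, 0.999, -0.001], [0.999, -0.053, -0.0], [-0.0, -0.001, -1.0]]
force: [-0.5, -0.4, 0.1]
opening: 0.352
grasp_force: 0.0
```

move_arm:
  increments:
    - [0,0,0,0,0,0,0]
    - [0,0,0,0,0,0,0]
    - [0,0,0,0,0,0,0]

```text
time_s: 9.83
position: [0.4362, 0.1552, 0.0264]
tcp_rot: [[0.055, 0.999, -0.001], [0.999, -0.055, -0.0], [-0.0, -0.001, -1.0]]
force: [0.1, -1.0, -1.6]
opening: 0.296
grasp_force: 30.0
```

move_arm:
  increments:
    - [0,0,-0.13,0,0,0,0]
    - [0,0,-0.26,0,0,0,0]
    - [0,0,-0.38,0,0,0,0]
    - [-0.14,0.053,-0.445,0,0,-0.0174,0]
    - [-0.27,0.105,-0.445,0,0,-0.0174,0]
    - [-0.4,0.155,-0.445,0,0,-0.0174,0]
    - [-0.53,0.21,-0.445,0,0,-0.0174,0]
    - [-0.66,0.26,-0.445,0,0,-0.0174,0]
    - [-0.79,0.31,-0.445,0,0,-0.0174,0]
    - [-0.979,0.372,-0.445,0,0,-0.0174,0]

```text
time_s: 10.67
position: [0.5249, -0.1206, 0.1599]
tcp_rot: [[-0.0, 1.0, -0.0], [1.0, 0.0, 0.0], [0.0, -0.0, -1.0]]
force: [1.1, 1.0, -1.8]
opening: 0.299
grasp_force: 30.0
```

Run:
```python
from h import *
np.set_printoptions(precision=4,suppress=True)
W=viewer.capture('wrist');D=viewer.capture('side');S=viewer.capture('scene')
np.save('v3.npy',[W,D,S],allow_pickle=True)
cv2.imwrite('pics/e.png',np.vstack([np.hstack([cv2.resize(W['image'][:200,150:350],(400,300)),cv2.resize(S['image'][120:270,60:260],(400,300),interpolation=cv2.INTER_CUBIC)]),
 cv2.resize(D['image'][180:300,250:410],(400,300),interpolation=cv2.INTER_CUBIC).repeat(1,0) if 0 else np.hstack([cv2.resize(D['image'][150:300,230:430],(400,300),interpolation=cv2.INTER_CUBIC),cv2.resize(cv2.imread('pics/w1.png')[0:200,280:480],(400,300))])]))
s=bot.read_state();print(s['time_s'],s['position'],s['tcp_rot'],s['opening'],s['grasp_force'])
```

```text
10.8167 [ 0.5258 -0.122   0.1598] [[ 0.0046  1.      0.0012]
 [ 1.     -0.0046 -0.0007]
 [-0.0007  0.0012 -1.    ]] 0.29044175980169457 29.999056085944176
```

View pics/e.png

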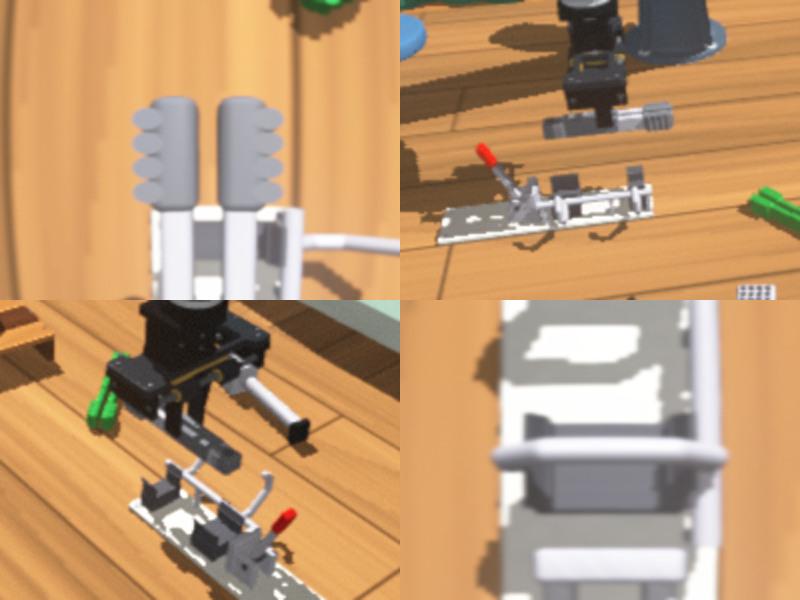

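The tongs hang level between the pads, heads towards +y, tail towards the lever; rings are open to the +x side. I'll compute the residual offsets.

Run:
```python
from h import *
np.set_printoptions(precision=4,suppress=True)
W,D,S=np.load('v3.npy',allow_pickle=True)
tcp=np.array([.5258,-.122,.1598])
g=lambda u,v,z:onz(W,(150+u/2,v/1.5),z,True)
print('head end',g(157+18,98,.1574)-tcp,g(240,98,.1574)-tcp)
for u in (158,192,226,258): print('arm edge',g(u,260,.1574)-tcp)
print('slot/trough walls', g(150,215,.052),g(283,215,.052))
print('rod now',g(283,280,.045),g(302,280,.045))
# w1
W1=dict(W);W1['eye']=W['eye']+np.array([.5309,-.303,.1729])-tcp
h=lambda u,v,z:onz(W1,((280+u/2)/1.5,(v/1.5)/1.5),z,True)
print('rod w1',h(291,30,.042),h(320,30,.042))
print('plate left',h(101,180,.008),'trough lips',h(125,125,.052),h(290,125,.052), 'stop',h(135,260,.058),h(287,260,.058))
```

```text
head end [-0.0096  0.093  -0.0024] [ 0.007   0.093  -0.0024]
arm edge [-0.0144  0.0362 -0.0024]
arm edge [-0.0054  0.0361 -0.0024]
arm edge [ 0.0036  0.0362 -0.0024]
arm edge [ 0.0121  0.0362 -0.0024]
slot/trough walls [ 0.4991 -0.0797  0.052 ] [ 0.5576 -0.0796  0.052 ]
rod now [ 0.5595 -0.1206  0.045 ] [ 0.5684 -0.1206  0.045 ]
rod w1 [ 0.5581 -0.1345  0.042 ] [ 0.5675 -0.1341  0.042 ]
plate left [ 0.4941 -0.1979  0.008 ] trough lips [ 0.5064 -0.1803  0.052 ] [ 0.5564 -0.1802  0.052 ] stop [ 0.5098 -0.2363  0.058 ] [ 0.555  -0.2363  0.058 ]
```

move_arm:
  increments:
    - [-0.06,0.02,0,0,0,0,0]
    - [-0.06,0.02,0,0,0,0,0]
    - [-0.06,0.02,0.08,0,0,0,0]
    - [-0.06,0.02,0.16,0,0,0,0]
    - [-0.06,0.02,0.233,0,0,0,0]
    - [-0.06,0.02,0.233,0,0,0,0]
    - [-0.06,0.02,0.233,0,0,0,0]

```text
time_s: 11.4
position: [0.5295, -0.1342, 0.0893]
tcp_rot: [[-0.002, 1.0, -0.004], [1.0, 0.002, 0.002], [0.002, -0.004, -1.0]]
force: [0.1, -0.3, -0.1]
opening: 0.296
grasp_force: 30.0
```

Run:
```python
from h import *
np.set_printoptions(precision=4,suppress=True)
P=[];R=[]
for i in range(6):
    W=viewer.capture('wrist');s=bot.read_state();P.append(s['position']);R.append(s['tcp_rot'])
print(np.mean(P,0),np.std(P,0));print(np.mean(R,0),s['time_s'],s['force'])
```

```text
[ 0.5316 -0.1358  0.0913] [0.0004 0.0005 0.0004]
[[-0.0019  1.      0.0016]
 [ 1.      0.0019 -0.0007]
 [-0.0007  0.0016 -1.    ]] 11.7 [ 1.0926  0.1654 -0.4629]
```

move_arm:
  increments:
    - [-0.014,0,0,0,0,0,0]
    - [-0.014,0,0.025,0,0,0,0]
    - [-0.014,0,0.05,0,0,0,0]
    - [-0.014,0,0.075,0,0,0,0]
    - [-0.014,0,0.095,0,0,0,0]
    - [-0.014,0,0.11,0,0,0,0]
    - [-0.014,0,0.11,0,0,0,0]

```text
time_s: 12.28
position: [0.5308, -0.1402, 0.0565]
tcp_rot: [[-0.001, 1.0, -0.001], [1.0, 0.001, 0.001], [0.001, -0.001, -1.0]]
force: [0.4, -0.2, -1.6]
opening: 0.293
grasp_force: 30.0
```

move_arm:
  increments:
    - [0,0,0.005,0,0,0,0]
    - [0,0,0.005,0,0,0,0]
    - [0,0,0.005,0,0,0,0.33]
    - [0,0,0.003,0,0,0,0.33]
    - [0,0,-0.005,0,0,0,0.34]
    - [0,0,-0.02,0,0,0,0.4]
    - [0,0,-0.06,0,0,0,0.45]
    - [0,0,-0.13,0,0,0,0.5]
    - [0,0,-0.26,0,0,0,0.5]
    - [0,0,-0.35,0,0,0,0.5]

```text
time_s: 13.12
position: [0.5313, -0.1404, 0.164]
tcp_rot: [[-0.001, 1.0, 0.001], [1.0, 0.001, -0.0], [-0.0, 0.001, -1.0]]
force: [0.3, 0.0, -0.8]
opening: 0.487
grasp_force: 0.0
```

Run:
```python
from h import *
np.set_printoptions(precision=4,suppress=True)
W=viewer.capture('wrist');D=viewer.capture('side');S=viewer.capture('scene')
np.save('v4.npy',[W,D,S],allow_pickle=True)
z=lambda I,r,c:cv2.resize(I[r:r+150,c:c+200],(400,300),interpolation=cv2.INTER_CUBIC)
cv2.imwrite('pics/f.png',np.vstack([np.hstack([z(W['image'],30,150),z(S['image'],140,60)]),np.hstack([z(D['image'],190,250),z(W['image'],150,150)])]))
s=bot.read_state();print(s['time_s'],s['position'])
```

```text
13.2667 [ 0.5327 -0.1411  0.1647]
```

View pics/f.png

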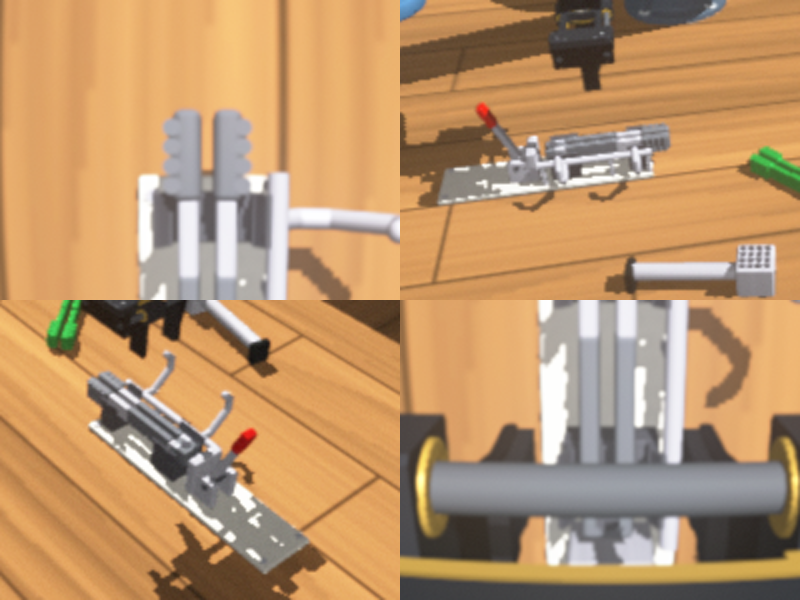

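Tongs lie straight in both troughs, heads beyond trough 2, rings and lever still up. Next, the lever.

Run:
```python
from h import *
np.set_printoptions(precision=4,suppress=True)
W,D,S=np.load('v4.npy',allow_pickle=True)
print('head end',onz(W,(253.5,85),.054,True),'expect y -.049 (tongs y=0)')
g=lambda u,v,z=.054:onz(W,(150+u/2,30+v/2),z,True)
print(g(180,280),g(237,280))
print('lever tip side',onz(D,(250+245/2,190+140/2),.117))
```

```text
head end [ 0.5305 -0.0484  0.054 ] expect y -.049 (tongs y=0)
[ 0.5185 -0.124   0.054 ] [ 0.5441 -0.124   0.054 ]
lever tip side [ 0.532  -0.2943  0.117 ]
```

move_arm:
  increments:
    - [-0.13,0,0,0,0,0,0]
    - [-0.26,0,0,0,0,0,0]
    - [-0.403,0,0,0,0,0,0]
    - [-0.403,0,0,0,0,0,0]
    - [-0.403,0,0,0,0,0,0]
    - [-0.403,0,0.06,0,0,0,0]
    - [-0.403,0,0.117,0,0,0,0]
    - [-0.403,0,0.117,0,0,0,0]
    - [-0.403,0,0.117,0,0,0,0]

```text
time_s: 14.02
position: [0.5299, -0.259, 0.1255]
tcp_rot: [[-0.002, 1.0, -0.004], [1.0, 0.002, 0.003], [0.003, -0.004, -1.0]]
force: [0.2, 0.5, 1.1]
opening: 0.018
grasp_force: 0.0
```

move_arm:
  increments:
    - [-0.05,0,0,0,0,0,0]
    - [-0.09,0,0.012,0,0,0,0]
    - [-0.128,0,0.033,0,0,0,0]
    - [-0.163,0,0.06,0,0,0,0]
    - [-0.193,0,0.09,0,0,0,0]
    - [-0.218,0,0.125,0,0,0,0]
    - [-0.239,0,0.16,0,0,0,0]
    - [-0.252,0,0.2,0,0,0,0]
    - [-0.26,0,0.23,0,0,0,0]
    - [-0.26,0,0.238,0,0,0,0]

```text
time_s: 14.85
position: [0.5315, -0.3406, 0.0569]
tcp_rot: [[-0.001, 1.0, -0.0], [1.0, 0.001, -0.001], [-0.001, -0.0, -1.0]]
force: [-6.1, 2.8, 22.3]
opening: 0.006
grasp_force: 11.3
```

move_arm:
  increments:
    - [0,0,0.006,0,0,0,0]
    - [0,0,0.01,0,0,0,0]

```text
time_s: 15.02
position: [0.5315, -0.3406, 0.0567]
tcp_rot: [[-0.002, 1.0, 0.0], [1.0, 0.002, -0.003], [-0.003, 0.0, -1.0]]
force: [-8.1, 3.6, 33.2]
opening: 0.005
grasp_force: 16.1
```

Contact at the expected bottom height, pressing firmly. I back off upward and look.

move_arm:
  increments:
    - [0,0,-0.02,0,0,0,0]
    - [0,0,-0.1,0,0,0,0]
    - [-0.05,0,-0.22,0,0,0,0]
    - [-0.05,0,-0.36,0,0,0,0]
    - [-0.05,0,-0.45,0,0,0,0]
    - [-0.05,0,-0.45,0,0,0,0]
    - [-0.05,0,-0.45,0,0,0,0]

```text
time_s: 15.6
position: [0.5324, -0.3553, 0.1894]
tcp_rot: [[-0.002, 1.0, 0.003], [1.0, 0.002, -0.004], [-0.004, 0.003, -1.0]]
force: [0.0, 0.2, -1.3]
opening: 0.007
grasp_force: 0.0
```

Run:
```python
from h import *
W=viewer.capture('wrist');D=viewer.capture('side');S=viewer.capture('scene')
z=lambda I,r,c:cv2.resize(I[r:r+150,c:c+200],(400,300),interpolation=cv2.INTER_CUBIC)
cv2.imwrite('pics/g.png',np.vstack([np.hstack([z(W['image'],0,150),z(S['image'],140,60)]),np.hstack([z(D['image'],190,250),z(W['image'],130,150)])]))
s=bot.read_state();print(s['time_s'],s['position'],s['force'])
```

```text
15.75 [ 0.53037893 -0.35327563  0.18549209] [-0.29569479  0.04463075 -1.0151865 ]
```

View pics/g.png

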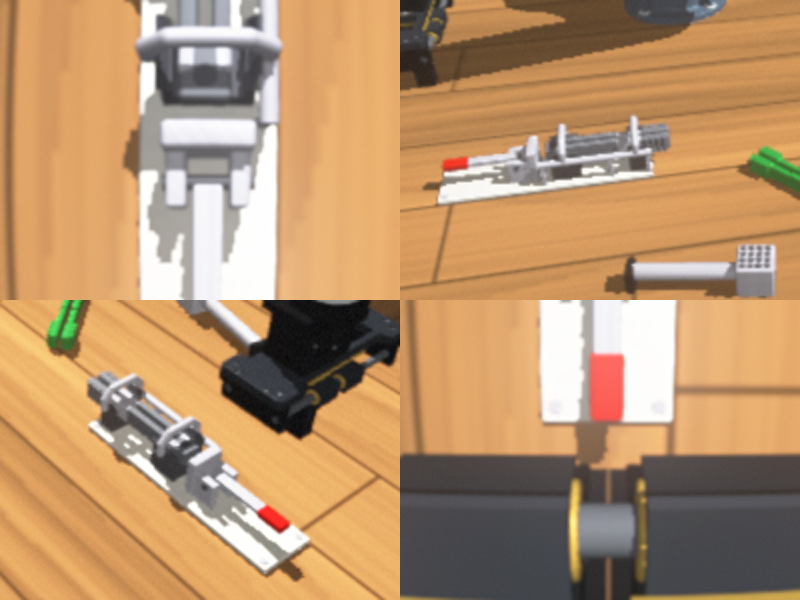

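The lever is down, both rings are closed over the tongs, and the gripper is clear.

```bash
python3 -c "
from rig import workorder
print(workorder.hand_in())"
```

```text
the job is handed in; nothing more can be done
None
```

The grey tongs lie in both troughs, tail towards the lever, with the lever pressed down and both rings closed over them. The last pictures show this and the gripper clear of everything; I've handed the job in but got no verdict back.

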